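# Set up the next pottery photograph

## Task

At the pottery photo station, first slide the round bowl off the photo card and into the printed ring on the table, then slide the square dish into the middle of the four corner marks, square to them; do not lift or tip either pot. Then put the wooden scale bar into its long outline on the card, and only when all three are in place press the shutter paddle all the way down for a moment and let it spring back. Leave the jar and the vase alone.

Things in the scene. Friction and masses are not known exactly. Their poses are not given: they have to be found in the camera images.
- photo_card: Fixed flat grey card printed on the table (310 x 270 mm, no height). Origin: centre of its four black corner marks, whose inside is 150 x 150 mm, sides along the card's x and y axes. On the robot's side of the marks (card -x) lies the long bar outline. A fixed small camera on a stand, 200 mm tall, stands at card (+220, +100) mm, beyond the work.
- bar_place (a point): Centre of the printed bar outline on the card, 115 mm from the corner marks' centre towards card -x; the inside of the outline is 54 mm (card x) by 230 mm (card y). Same axes as the card.
- return_ring: Printed black ring, flat on the table to the left or right of the card, inner diameter 160 mm, outer 170 mm. Origin: its centre.
- bowl: Loose round straight-sided open bowl of bare terracotta, diameter 120 mm, 55 mm high, wall 6 mm, 0.45 kg or so; starts on the card within the corner marks. Origin: centre of its underside, z up.
- dish: Loose square open dish of bare terracotta, 120 x 120 mm, 45 mm high, wall 7 mm, floor 7 mm, 0.5 kg or so; waits to the left or right of the card, on the side without the ring. Origin: centre of its underside; sides along its x and y axes.
- scale_bar: Loose wooden bar with black tick marks on top, 200 mm long along its y axis, 30 mm wide (x), 25 mm high, 0.12 kg. Origin: centre of its underside. Starts on the robot's side of its outline.
- shutter_base: Fixed dark steel base of the shutter paddle, 120 mm (x) x 75 mm x 10 mm. Origin: centre of its underside. The hinge pin runs along its y axis at (+48, 0, +24) mm; the paddle, an aluminium plate 105 x 44 x 7 mm with a black rubber pad on its free end, reaches from there towards base -x and slopes upward.
- shutter_pad (a point): Point on top of the rubber pad at the paddle's free end, the place to press down on; it moves with the paddle: 80 mm from the hinge, about 50 mm above the table when up and 19 mm lower, about 31 mm, when fully down.
- shutter (a joint): Angle of the sprung paddle: 0 rad up (rest), 0.24 rad fully down. Takes about 8 N at the pad.
- glaze_jar: Bystander: loose lidded grey jar, diameter 68 mm, 85 mm high, nearer the robot, on the other side from the shutter paddle. Origin: centre of its underside.
- vase: Bystander: loose small white vase, diameter 70 mm, 80 mm high, near the robot at its far right. Origin: centre of its underside.
Things that resemble listed ones, but are neither listed nor needed, are in the scene too. What is shaped like the scale_bar but pink or red is not meant.

How it is judged:
By the outcome, as a careful person would: the job done as asked, in the order asked, and still so for the second after the job is handed in, with the robot touching nothing.
It also fails if it takes over 72 s, if anything falls off the work surface, if the arm or the gripper's body presses on something with over 40 N, if the wrist force passes 120 N, or if a joint passes its speed limit or range.

## Robot

A 6-joint arm with a two-finger parallel gripper is mounted at the origin on the work surface. World frame = base frame: x ahead of the robot, y to its left, z up, the work surface at z = 0. Lengths are in mm, angles in rad, forces in N, time in s.
With the tool pointing down it reaches from about 350 to 775 mm from the base axis. Payload 7.3 kg.
Tool frame: the origin (TCP) lies midway between the tips of the shut fingers; the grasp point (between the pads) lies 19 mm behind it; z points along the fingers, y is the line along which they close (so a half turn about z gives the same grasp; the last joint's range is limited). The gripper opens to 92 mm and grips with 3 to 60 N. Pads are 19 mm wide; open, the fingers measure 130 mm over their backs; the gripper's body (75 mm by 190 mm) begins 47 mm behind the grasp point.
Start: joints at [-1.452, 0.342, 1.524, -0, 1.275, -0.146], TCP at [137.423, -506.715, 226.741] pointing down, gripper open.
Joint ranges: [-2.53, 2.53], [-0.77, 2.02], [0.04, 2.7], [-1, 4.14], [0.28, 2.66], [-3.11, 3.11]. Speed limits (rad/s): [2.57, 2.57, 3.14, 3.14, 3.14, 3.14].

## Interface

Orientations are given as [roll, pitch, yaw] about the fixed x, y, z axes, in that order (R = Rz(yaw) Ry(pitch) Rx(roll)).
In Python, from plant import bot gives the robot as it stands.
- The arm moves only by the tool servo_tool, never from a script. Its argument "deltas" is a list of rows, each a list of 2 entries, a list of its own where there are three numbers: the shift along the tool's x, y, z in m, then the turn, a rotation vector about the tool's x, y, z in degrees. A call has 1 to 20 rows; each row shifts and turns the commanded pose from where the row before left it, along the tool's axes as they then stand; what a row does not reach is not made up. A row lasts 1/8 s, in which the tool goes at most 62.5 mm and 10.7 degrees, less where a joint would pass 70% of its speed; a pose out of reach is approached as far as the arm can. A call with a gripper value outside its range is refused whole. "fingers" is the opening, from 0 (shut) to 1 (fully open), set as the call begins (left out, the last holds). The fingers move at their own pace and stop on an object; the grip force is fixed at half the most. Time passes only in rows, so rows that do not move let the fingers close. It gives the time, the measured TCP pose, the force, the opening and the grip force at its end, in the units of the state.
- bot.get_obs(): the state, without advancing time (a new reading comes with each control period).
- bot.capture(name): name is "side" or "top" or "wrist"; returns the picture (420x560x3 uint8, red, green, blue); there is no depth.
- bot.camera_model(name): a dict with "mtx" (3x3 intrinsics, pixels), "dist" ([k1, k2, p1, p2, k3] as OpenCV has them; the pictures are not rectified), "xyz" and "rotation" of the camera in the world. Camera axes: x right, y down, z forward; pixel columns grow to the right and rows downward; lengths in mm; the calibration is good to about 2 mm. A picture is of the moment at which its call begins: read the wrist's pose just before it. camera_model takes no time and is no camera call; for the wrist camera it gives the pose at the moment of the call.
- bot.close_job(): hands the job in; it is judged then, once.
The state is a dict: "time": time; "joint_positions": joint angles; "dq": joint speeds; "tau": joint torques, N m; "tool_pos": TCP position; "tcp_rot": TCP orientation; "contact_force": force on the tool from outside, world axes, zero at the start; "moment": the same for the moment, N m; "grip_width": finger opening in mm; "finger_force": force on a finger pad.
Only numpy, scipy, OpenCV 4.12 (cv2) and the standard library are available. Lean on these libraries where they do the work, as an engineer would, in place of code of your own. Each camera call takes 0.05 s, during which the arm holds its last target. There are 200 camera calls.

## Working session

There is one attempt and no reset: what is moved stays moved. The work goes in short steps, Python scripts to look and compute and a tool call to move; the robot and the scene stay as the last step left them, time stands still between calls to the robot, and variables do not carry over. Pictures are saved under pics/ and viewed, at most 10 in all, crops included, and the job is handed in when it is done.

Besides the shell and the picture viewer there is one more tool, called after "Emit:" by a JSON object that holds its "fn" and its "kwargs", one argument or row to a line. servo_tool: Moves the arm, as the interface text tells. Its arguments: {"type":"object","properties":{"deltas":{"type":"array"},"fingers":{"type":"number"}},"required":["deltas"]}

```bash
mkdir -p pics && cat > h.py <<'E'
import numpy as np, cv2
from plant import bot
from scipy.spatial.transform import Rotation as R
def snap(n,f):
    im=bot.capture(n); cv2.imwrite(f,cv2.cvtColor(np.asarray(im),cv2.COLOR_RGB2BGR)); return im
def rot(m):
    r=np.array(m['rotation'],float)
    return r if r.shape==(3,3) else R.from_euler('xyz',r).as_matrix()
def w(cam,pts,z=0,m=None):
    m=m or bot.camera_model(cam)
    u=cv2.undistortPoints(np.array(pts,float).reshape(-1,1,2),np.array(m['mtx']),np.array(m['dist'],float)).reshape(-1,2)
    d=np.c_[u,np.ones(len(u))]@rot(m).T; c=np.array(m['xyz'],float)
    z=np.broadcast_to(z,len(u))
    return c+d*((z-c[2])/d[:,2])[:,None]
E
python3 - <<'E'
from h import *
snap('top','pics/top.png');snap('side','pics/side.png')
print(bot.camera_model('top'));print(bot.camera_model('side')); print(bot.get_obs())
E
```

```text
{'mtx': array([[479.13282433,   0.        , 278.18987081],
       [  0.        , 479.13282433, 202.05064949],
       [  0.        ,   0.        ,   1.        ]]), 'dist': array([-0.07387742,  0.        ,  0.        ,  0.        ,  0.        ]), 'xyz': array([ 354.6541973 ,   49.62992031, 1544.21570814]), 'rotation': array([-3.092711  ,  0.00547584, -1.59911965])}
{'mtx': array([[449.68131414,   0.        , 283.43279526],
       [  0.        , 449.68131414, 205.36577146],
       [  0.        ,   0.        ,   1.        ]]), 'dist': array([-0.05320887,  0.        ,  0.        ,  0.        ,  0.        ]), 'xyz': array([137.4988714 , 656.9333232 , 848.48340578]), 'rotation': array([-2.4419958 ,  0.01788165, -2.72737749])}
{'time': 0.1, 'joint_positions': array([-1.45197572e+00,  3.42627933e-01,  1.52493022e+00, -2.44482606e-05,
        1.27544326e+00, -1.45996153e-01]), 'dq': array([-0.00161367, -0.00216347, -0.00141528, -0.00180619,  0.00037751,
        0.00012791]), 'tau': array([ 4.04111879e-04, -4.32005095e+01, -2.44693315e+01,  7.19221216e-02,
        5.26156963e-02, -4.45840988e-05]), 'tool_pos': array([ 137.37988606, -506.31066229,  226.12447021]), 'tcp_rot': array([-3.14019549e+00, -1.81811754e-04,  2.64823764e-01]), 'contact_force': array([-0.03591612,  0.9317115 ,  0.21644003]), 'moment': array([ 0.00310685, -0.01162275, -0.0102334 ]), 'finger_force': 0.0, 'grip_width': 92.01420420200425}
```

View pics/top.png

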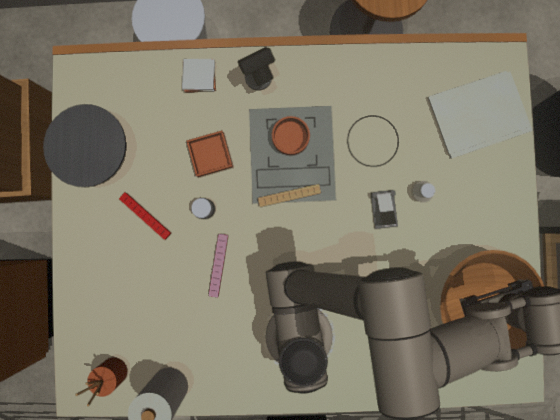

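View pics/side.png

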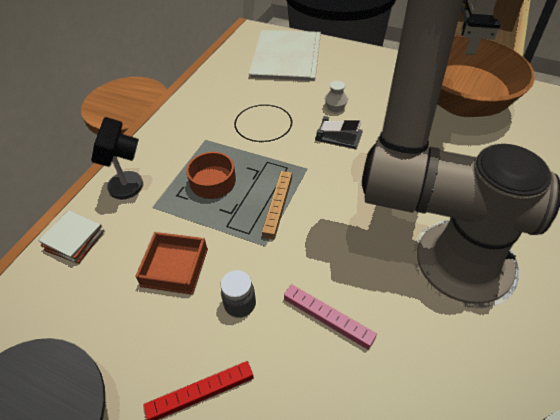

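The top view shows the bowl near (290,135), the dish at (210,154), the bar at (290,195), the ring at (373,141) and the shutter at (384,208). I'll enlarge that area.

```bash
python3 - <<'E'
import cv2
a=cv2.imread('pics/top.png')
cv2.imwrite('pics/c1.png',cv2.resize(a[90:220,180:345],None,fx=4.6,fy=4.6,interpolation=cv2.INTER_CUBIC))
cv2.imwrite('pics/c2.png',cv2.resize(a[100:235,335:445],None,fx=4.4,fy=4.4,interpolation=cv2.INTER_CUBIC))
E
```

```text
(no output)
```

View pics/c1.png

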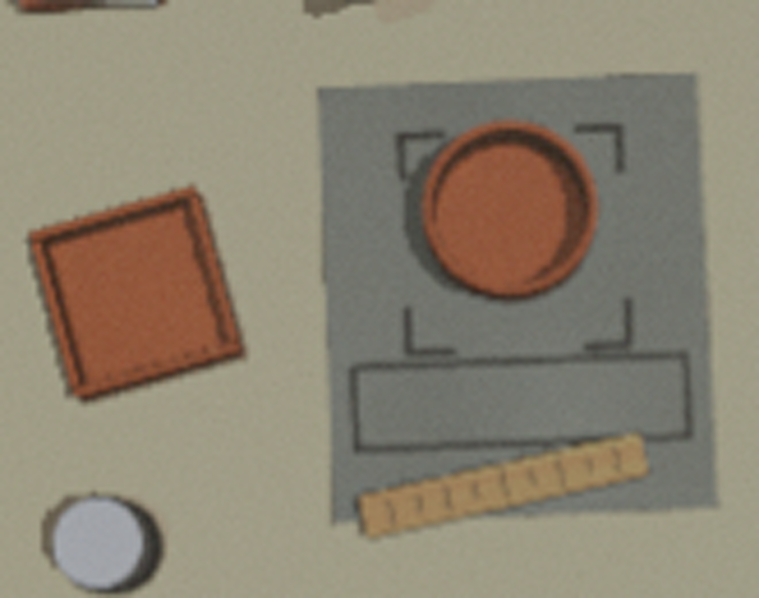

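View pics/c2.png

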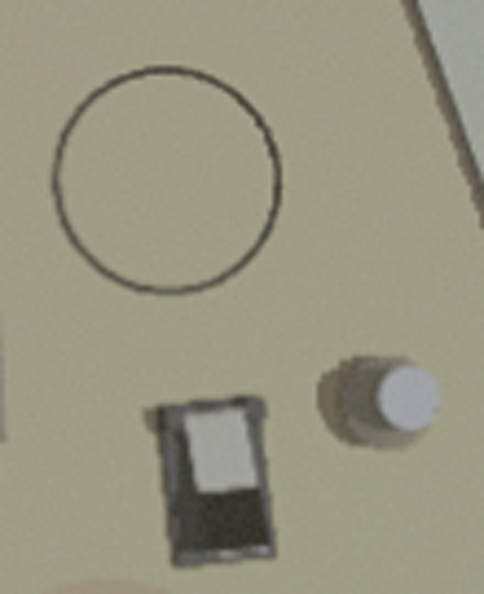

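Crop 1 (4.6×, offset 180,90) gives the card corners, dish rim, bowl rim and bar top. Crop 2 (4.4×, offset 335,100) gives the ring at about (166,180) and the black pad at about (231,520), on the robot's side of the shutter.

```bash
python3 - <<'E'
from h import *
np.set_printoptions(precision=1,suppress=True)
def f(p,z,s=4.6,o=(180,90)): return w('top',(np.array(p)+.5)/s-.5+np.array(o),z)[:,:2]
def rep(n,p):
    # p order TL,TR,BR,BL in picture ; axis x = up in picture(world+x)
    c=p.mean(0); up=p[0]+p[1]-p[2]-p[3]; lf=p[0]+p[3]-p[1]-p[2]
    print(n,c,'yaw up',np.degrees(np.arctan2(up[1],up[0])),'yaw left-90',np.degrees(np.arctan2(lf[1],lf[0]))-90,'size',np.linalg.norm(up)/2,np.linalg.norm(lf)/2)
rep('card',f([(319,88),(697,73),(718,506),(332,522)],0))
rep('marks',f([(397,134),(623,126),(631,346),(405,352)],0))
rep('outline',f([(350,367),(687,353),(691,437),(355,451)],0))
rep('bar',f([(358,495),(636,434),(648,470),(371,538)],25))
rep('dish',f([(30,234),(193,187),(245,353),(82,400)],45))
print('bowl',f([(511,209)],55),f([(424,209),(598,209)],55)); print('jar',f([(98,543)],85))
g=lambda p,z:f(p,z,4.4,(335,100))
print('ring',g([(166.5,180)],0)); rep('base',g([(160,405),(265,400),(275,553),(175,565)],10))
print('pad',g([(231,520)],50)); print('vase',g([(408,398)],80))
o=bot.get_obs();print(R.from_euler('xyz',o['tcp_rot']).as_matrix()); print(bot.camera_model('wrist'))
E
```

```text
card [585.6   7. ] yaw up 0.501923287400621 yaw left-90 0.6955102608110764 size 308.7355267837655 270.03316063826014
marks [625.9   7.6] yaw up 0.3419394780754351 yaw left-90 0.14499033483093626 size 156.41946871761618 159.83800636133293
outline [510.2   6.3] yaw up 1.3324858701349571 yaw left-90 0.7511453898112279 size 59.436253313499904 237.00718058071843
bar [451.   20.8] yaw up 15.86211249249092 yaw left-90 11.467035904548766 size 28.66375465174144 196.85960967633844
dish [588.3 268.4] yaw up 16.171276913726388 yaw left-90 14.401003505364926 size 120.76745952342874 116.60556137460404
bowl [[637.   10.5]] [[638.7  69.9]
 [635.3 -48.8]]
jar [[415.9 292.2]]
ring [[ 622.2 -256.7]]
base [ 398.3 -284.3] yaw up 2.3774848929220873 yaw left-90 3.044785554084129 size 114.59080557170658 75.60386860953572
pad [[ 369.  -283.2]]
vase [[ 450.3 -404.7]]
[[ 1.   0.3 -0. ]
 [ 0.3 -1.   0. ]
 [ 0.  -0.  -1. ]]
{'mtx': array([[309. ,   0. , 276.4],
       [  0. , 309. , 210.2],
       [  0. ,   0. ,   1. ]]), 'dist': array([-0.1,  0. ,  0. ,  0. ,  0. ]), 'xyz': array([ 207.2, -486.7,  383.8]), 'rotation': array([ 2.9,  0. , -1.3])}
```

Tool yaw will go to 0, so tool y points along world −y. I'll grip the bowl's right (leading) wall and slide the bowl flat across the table.

Emit:
{"fn": "servo_tool", "kwargs": {
  "deltas": [
    [[0, 0, 0], [0, 0, 7.6]],
    [[0, 0, 0], [0, 0, 7.6]],
    [[0.0312, -0.0287, 0], [0, 0, 0]],
    [[0.0312, -0.0287, 0], [0, 0, 0]],
    [[0.0312, -0.0287, 0], [0, 0, 0]],
    [[0.0312, -0.0287, 0], [0, 0, 0]],
    [[0.0312, -0.0287, 0], [0, 0, 0]],
    [[0.0312, -0.0287, 0], [0, 0, 0]],
    [[0.0312, -0.0287, 0], [0, 0, 0]],
    [[0.0312, -0.0287, 0], [0, 0, 0]],
    [[0.0312, -0.0287, 0], [0, 0, 0]],
    [[0.0312, -0.0287, 0], [0, 0, 0]],
    [[0.0312, -0.0287, 0], [0, 0, 0]],
    [[0.0312, -0.0287, 0], [0, 0, 0]],
    [[0.0312, -0.0287, 0], [0, 0, 0]],
    [[0.0312, -0.0287, 0], [0, 0, 0]],
    [[0.0312, -0.0287, 0], [0, 0, 0]],
    [[0.0312, -0.0287, 0], [0, 0, 0]],
    [[0, 0, 0.03], [0, 0, 0]],
    [[0, 0, 0], [0, 0, 0]]
  ],
  "fingers": 0.6
}}

```text
time: 2.6
tool_pos: [635.3, -47.1, 193.6]
tcp_rot: [-3.141, 0.007, 0.0]
contact_force: [0.1, -0.5, -0.4]
grip_width: 55.2
finger_force: 0.0
```

Emit:
{"fn": "servo_tool", "kwargs": {
  "deltas": [
    [[0.0, 0, 0.03], [0, 0, 0]],
    [[0, 0, 0.03], [0, 0, 0]],
    [[0, 0, 0.03], [0, 0, 0]],
    [[0, 0, 0.03], [0, 0, 0]],
    [[0, 0, 0.02], [0, 0, 0]],
    [[0, 0, 0.02], [0, 0, 0]],
    [[0, 0, 0.01], [0, 0, 0]],
    [[0, 0, 0], [0, 0, 0]],
    [[0, 0, 0], [0, 0, 0]]
  ]
}}

```text
time: 3.72
tool_pos: [637.5, -48.0, 27.9]
tcp_rot: [3.141, -0.002, -0.001]
contact_force: [0.6, -0.0, 0.2]
grip_width: 55.2
finger_force: 0.0
```

Emit:
{"fn": "servo_tool", "kwargs": {
  "deltas": [
    [[0, 0, 0.003], [0, 0, 0]],
    [[0, 0, 0], [0, 0, 0]],
    [[0, 0, 0], [0, 0, 0]],
    [[0, 0, 0], [0, 0, 0]],
    [[0, 0, 0], [0, 0, 0]],
    [[0, 0, 0], [0, 0, 0]]
  ],
  "fingers": 0
}}

```text
time: 4.47
tool_pos: [637.4, -47.7, 23.8]
tcp_rot: [-3.141, -0.001, -0.001]
contact_force: [3.0, 0.5, -0.9]
grip_width: 7.9
finger_force: 28.7
```

Emit:
{"fn": "servo_tool", "kwargs": {
  "deltas": [
    [[0, 0.006, 0], [0, 0, 0]],
    [[0, 0.012, 0], [0, 0, 0]],
    [[-0.001, 0.015, 0], [0, 0, 0]],
    [[-0.001, 0.015, 0], [0, 0, 0]],
    [[-0.001, 0.015, 0], [0, 0, 0]],
    [[-0.001, 0.015, 0], [0, 0, 0]],
    [[-0.001, 0.015, 0], [0, 0, 0]],
    [[-0.001, 0.015, 0], [0, 0, 0]],
    [[-0.001, 0.015, 0], [0, 0, 0]],
    [[-0.001, 0.015, 0], [0, 0, 0]],
    [[-0.001, 0.015, 0], [0, 0, 0]],
    [[-0.001, 0.015, 0], [0, 0, 0]],
    [[-0.001, 0.015, 0], [0, 0, 0]],
    [[-0.001, 0.015, 0], [0, 0, 0]],
    [[-0.001, 0.015, 0], [0, 0, 0]],
    [[-0.001, 0.015, 0], [0, 0, 0]],
    [[-0.001, 0.015, 0], [0, 0, 0]],
    [[0, 0.015, 0], [0, 0, 0]],
    [[0, 0.008, 0], [0, 0, 0]],
    [[0, 0, 0], [0, 0, 0]]
  ]
}}

```text
time: 6.98
tool_pos: [621.5, -315.7, 23.8]
tcp_rot: [3.139, -0.0, -0.001]
contact_force: [-0.8, -2.8, 1.4]
grip_width: 7.8
finger_force: 29.4
```

Now release, go straight up, and move over to the dish's right wall at about (603, 214), turning to yaw +15.

Emit:
{"fn": "servo_tool", "kwargs": {
  "deltas": [
    [[0, 0, 0], [0, 0, 0]],
    [[0, 0, 0], [0, 0, 0]],
    [[0, 0, 0], [0, 0, 0]],
    [[0, 0, 0], [0, 0, 0]],
    [[0, 0, 0], [0, 0, 0]],
    [[0, 0, -0.02], [0, 0, 0]],
    [[0, 0, -0.03], [0, 0, 0]],
    [[0, 0, -0.03], [0, 0, 0]],
    [[0, 0, -0.04], [0, 0, 0]],
    [[0, 0, -0.03], [0, 0, 0]]
  ],
  "fingers": 0.6
}}

```text
time: 8.22
tool_pos: [622.2, -314.0, 177.6]
tcp_rot: [3.14, -0.003, -0.0]
contact_force: [0.5, -0.2, 0.4]
grip_width: 55.2
finger_force: 0.0
```

Emit:
{"fn": "servo_tool", "kwargs": {
  "deltas": [
    [[0, -0.03, 0], [0, 0, 0]],
    [[0, -0.04, 0], [0, 0, 0]],
    [[-0.002, -0.04, 0], [0, 0, 0]],
    [[-0.002, -0.04, 0], [0, 0, 0]],
    [[-0.002, -0.04, 0], [0, 0, 0]],
    [[-0.002, -0.04, 0], [0, 0, 0]],
    [[-0.002, -0.04, 0], [0, 0, 0]],
    [[-0.002, -0.04, 0], [0, 0, 0]],
    [[-0.002, -0.04, 0], [0, 0, 0]],
    [[-0.002, -0.04, 0], [0, 0, 0]],
    [[-0.002, -0.04, 0], [0, 0, 0]],
    [[-0.001, -0.04, 0], [0, 0, 0]],
    [[0, -0.04, 0], [0, 0, 0]],
    [[0, -0.02, 0], [0, 0, 0]],
    [[0, 0, 0], [0, 0, -7.5]],
    [[0, 0, 0], [0, 0, -7.5]],
    [[0, 0, 0], [0, 0, 0]],
    [[0, 0, 0], [0, 0, 0]]
  ]
}}

```text
time: 10.48
tool_pos: [603.2, 215.8, 174.1]
tcp_rot: [3.141, -0.0, 0.258]
contact_force: [-0.7, 0.3, -0.4]
grip_width: 55.4
finger_force: 0.0
```

```bash
python3 - <<'E'
from h import *
print(bot.get_obs()['tool_pos'],bot.get_obs()['tcp_rot'])
m=bot.camera_model('wrist')
a=snap('wrist','pics/w1.png'); t=snap('top','pics/t2.png')
b=cv2.cvtColor(t[90:230,180:420],cv2.COLOR_RGB2BGR)
b=cv2.resize(b,(560,327),interpolation=cv2.INTER_CUBIC)
a=cv2.cvtColor(a,cv2.COLOR_RGB2BGR)
# wrist on the left at 1:1 rows shrunk only by stacking: keep below 800x600
cv2.imwrite('pics/v1.png',np.vstack([cv2.resize(a,(560,420))[150:],b]))
E
```

```text
[603.17769184 215.77301942 174.13627287] [ 3.14132631e+00 -4.37955865e-04  2.58240697e-01]
```

View pics/v1.png

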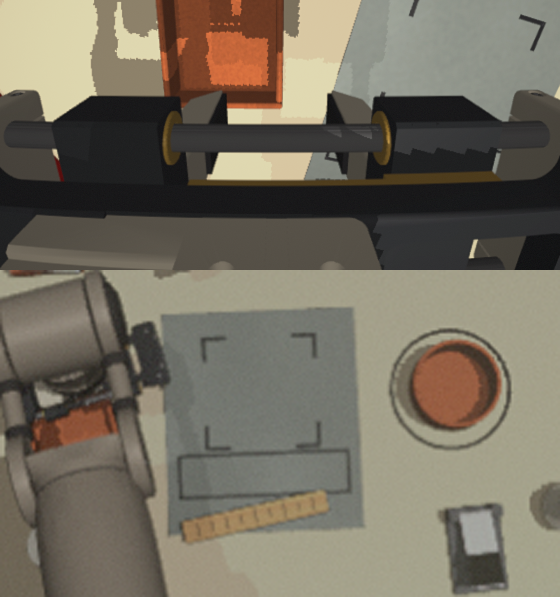

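The lower half shows the bowl inside the ring. The wrist half shows the dish's right wall at x≈280, midway between the fingers (225–330) and aligned with them. Going down to z≈18 and gripping.

Emit:
{"fn": "servo_tool", "kwargs": {
  "deltas": [
    [[0.0, 0, 0.03], [0, 0, 0]],
    [[0, 0, 0.03], [0, 0, 0]],
    [[0, 0, 0.03], [0, 0, 0]],
    [[0, 0, 0.03], [0, 0, 0]],
    [[0, 0, 0.02], [0, 0, 0]],
    [[0, 0, 0.014], [0, 0, 0]],
    [[0, 0, 0], [0, 0, 0]],
    [[0, 0, 0], [0, 0, 0]],
    [[0, 0, 0], [0, 0, 0]]
  ]
}}

```text
time: 11.7
tool_pos: [603.6, 216.4, 20.8]
tcp_rot: [3.141, -0.002, 0.261]
contact_force: [-0.5, 0.3, 0.1]
grip_width: 54.7
finger_force: 0.0
```

Emit:
{"fn": "servo_tool", "kwargs": {
  "deltas": [
    [[0, 0, 0], [0, 0, 0]],
    [[0, 0, 0], [0, 0, 0]],
    [[0, 0, 0], [0, 0, 0]],
    [[0, 0, 0], [0, 0, 0]],
    [[0, 0, 0], [0, 0, 0]],
    [[0, 0, 0], [0, 0, 0]]
  ],
  "fingers": 0
}}

```text
time: 12.45
tool_pos: [603.3, 215.7, 19.7]
tcp_rot: [3.141, -0.0, 0.261]
contact_force: [1.9, -2.7, 0.0]
grip_width: 6.3
finger_force: 30.0
```

Emit:
{"fn": "servo_tool", "kwargs": {
  "deltas": [
    [[0, 0, 0], [0, 0, 2]],
    [[0, 0, 0], [0, 0, 3]],
    [[0, 0, 0], [0, 0, 3]],
    [[0, 0, 0], [0, 0, 3]],
    [[0, 0, 0], [0, 0, 2]],
    [[0, 0, 0], [0, 0, 1.3]],
    [[0, 0, 0], [0, 0, 0]]
  ]
}}

```text
time: 13.32
tool_pos: [602.4, 216.6, 19.7]
tcp_rot: [-3.141, 0.001, 0.012]
contact_force: [-4.4, 2.4, 3.4]
grip_width: 6.8
finger_force: 30.0
```

Emit:
{"fn": "servo_tool", "kwargs": {
  "deltas": [
    [[0, 0.006, 0], [0, 0, 0]],
    [[0.001, 0.012, 0], [0, 0, 0]],
    [[0.001, 0.015, 0], [0, 0, 0]],
    [[0.001, 0.015, 0], [0, 0, 0]],
    [[0.0015, 0.015, 0], [0, 0, 0]],
    [[0.0015, 0.015, 0], [0, 0, 0]],
    [[0.0015, 0.015, 0], [0, 0, 0]],
    [[0.0015, 0.015, 0], [0, 0, 0]],
    [[0.0015, 0.015, 0], [0, 0, 0]],
    [[0.0015, 0.015, 0], [0, 0, 0]],
    [[0.0015, 0.015, 0], [0, 0, 0]],
    [[0.0015, 0.015, 0], [0, 0, 0]],
    [[0.0015, 0.015, 0], [0, 0, 0]],
    [[0.0015, 0.015, 0], [0, 0, 0]],
    [[0.001, 0.015, 0], [0, 0, 0]],
    [[0.001, 0.015, 0], [0, 0, 0]],
    [[0.001, 0.015, 0], [0, 0, 0]],
    [[0, 0.015, 0], [0, 0, 0]],
    [[0, 0.006, 0], [0, 0, 0]],
    [[0, 0, 0], [0, 0, 0]]
  ]
}}

```text
time: 15.82
tool_pos: [627.1, -49.1, 19.7]
tcp_rot: [3.14, -0.0, 0.011]
contact_force: [-0.3, -3.6, -1.8]
grip_width: 6.9
finger_force: 30.0
```

```bash
python3 - <<'E'
from h import *
o=bot.get_obs();print(o['tool_pos'],o['tcp_rot'],o['contact_force'],o['time'])
t=snap('side','pics/s3.png')
b=cv2.cvtColor(t[120:250,140:320],cv2.COLOR_RGB2BGR)
cv2.imwrite('pics/v2.png',cv2.resize(b,None,fx=4,fy=4,interpolation=cv2.INTER_CUBIC))
E
```

```text
[627.14282474 -49.05135436  19.73010677] [ 3.13986183e+00 -2.12465261e-04  1.12635256e-02] [-0.33379885 -3.60188957 -1.81564212] 15.825
```

View pics/v2.png

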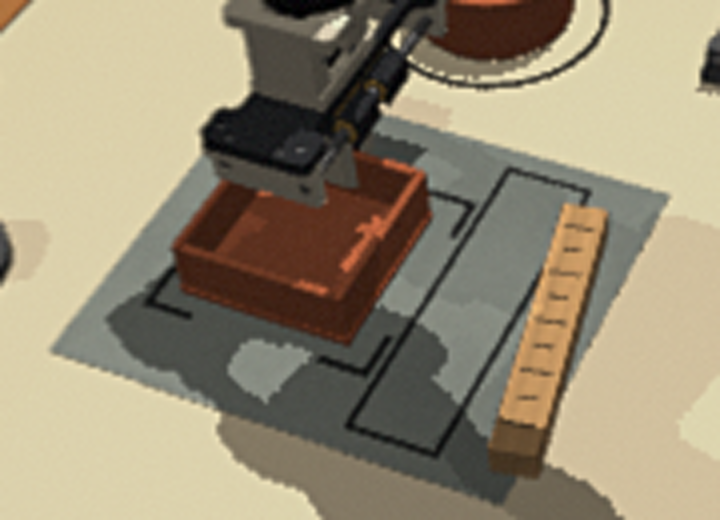

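The dish sits squarely inside the marks. Release, rise, and move over the bar.

Emit:
{"fn": "servo_tool", "kwargs": {
  "deltas": [
    [[0, 0, 0], [0, 0, 0]],
    [[0, 0, 0], [0, 0, 0]],
    [[0, 0, 0], [0, 0, 0]],
    [[0, 0, 0], [0, 0, 0]],
    [[0, 0, -0.02], [0, 0, 0]],
    [[0, 0, -0.03], [0, 0, 0]],
    [[0, 0, -0.03], [0, 0, 0]],
    [[0, 0, -0.04], [0, 0, 0]],
    [[0, 0, -0.03], [0, 0, 0]]
  ],
  "fingers": 0.5
}}

```text
time: 17.0
tool_pos: [627.4, -47.4, 171.6]
tcp_rot: [3.141, -0.002, 0.012]
contact_force: [0.6, 0.7, -0.3]
grip_width: 45.9
finger_force: 0.0
```

Emit:
{"fn": "servo_tool", "kwargs": {
  "deltas": [
    [[-0.034, -0.014, 0], [0, 0, 0]],
    [[-0.035, -0.014, 0], [0, 0, 0]],
    [[-0.035, -0.014, 0], [0, 0, 0]],
    [[-0.035, -0.014, 0], [0, 0, 0]],
    [[-0.035, -0.014, 0], [0, 0, 0]],
    [[0, 0, 0], [0, 0, -10.1]],
    [[0, 0, 0], [0, 0, -10.1]],
    [[0, 0, 0], [0, 0, -10.1]],
    [[0, 0, 0], [0, 0, -10.1]],
    [[0, 0, 0], [0, 0, -10.1]],
    [[0, 0, 0], [0, 0, -10.1]],
    [[0, 0, 0], [0, 0, -10.1]],
    [[0, 0, 0], [0, 0, -10.1]],
    [[0, 0, 0], [0, 0, -10.1]],
    [[0, 0, 0], [0, 0, -10.1]],
    [[0, 0, 0], [0, 0, 0]],
    [[0, 0, 0], [0, 0, 0]]
  ]
}}

```text
time: 19.12
tool_pos: [452.2, 20.5, 169.8]
tcp_rot: [3.141, 0.0, 1.771]
contact_force: [-0.0, -0.1, -0.6]
grip_width: 45.7
finger_force: 0.0
```

```bash
python3 - <<'E'
from h import *
o=bot.get_obs();print(o['tool_pos'],o['tcp_rot'],o['time'])
t=snap('top','pics/t3.png'); a=snap('wrist','pics/w3.png')
b=cv2.cvtColor(t[90:220,230:430],cv2.COLOR_RGB2BGR)
cv2.imwrite('pics/v3.png',np.vstack([cv2.resize(b,None,fx=3.5,fy=3.5,interpolation=cv2.INTER_CUBIC), np.pad(cv2.cvtColor(a,cv2.COLOR_RGB2BGR)[150:295],((0,0),(0,140),(0,0)))]))
E
```

```text
[452.23989209  20.5099803  169.75898664] [3.14147884e+00 1.19054776e-04 1.77118355e+00] 19.125
```

View pics/v3.png

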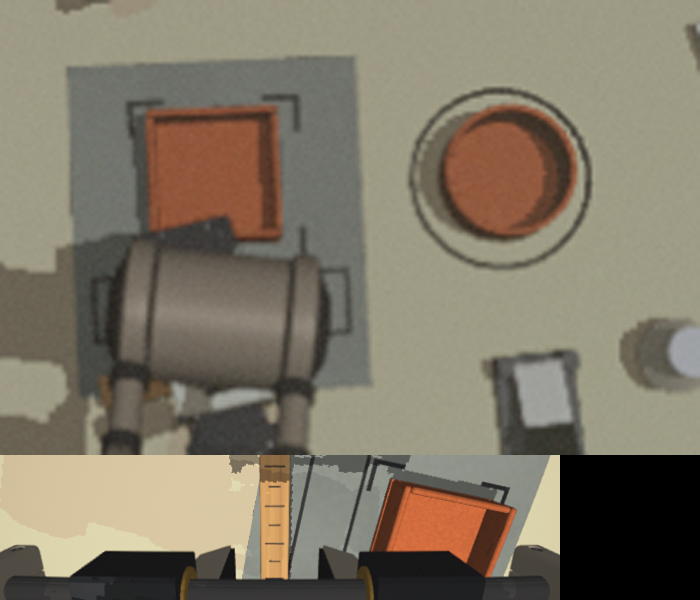

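The dish is squared within the marks and the bowl is in the ring. The bar is vertical at x≈276, centred between the fingers (235–320). Checking the numbers while gripping.

Emit:
{"fn": "servo_tool", "kwargs": {
  "deltas": [
    [[0.0, 0, 0.03], [0, 0, 0]],
    [[0, 0, 0.03], [0, 0, 0]],
    [[0, 0, 0.03], [0, 0, 0]],
    [[0, 0, 0.03], [0, 0, 0]],
    [[0, 0, 0.02], [0, 0, 0]],
    [[0, 0, 0.014], [0, 0, 0]],
    [[0, 0, 0.006], [0, 0, 0]],
    [[0, 0, 0], [0, 0, 0]],
    [[0, 0, 0.003], [0, 0, 0]],
    [[0, 0, 0], [0, 0, 0]],
    [[0, 0, 0], [0, 0, 0]]
  ]
}}

```text
time: 20.6
tool_pos: [452.4, 20.5, 7.0]
tcp_rot: [3.141, 0.0, 1.775]
contact_force: [-0.0, -0.0, 0.2]
grip_width: 46.0
finger_force: 0.0
```

Emit:
{"fn": "servo_tool", "kwargs": {
  "deltas": [
    [[0, 0, 0], [0, 0, 0]],
    [[0, 0, 0], [0, 0, 0]],
    [[0, 0, 0], [0, 0, 0]],
    [[0, 0, 0], [0, 0, 0]]
  ],
  "fingers": 0
}}

```text
time: 21.1
tool_pos: [452.1, 20.5, 6.7]
tcp_rot: [-3.141, -0.0, 1.775]
contact_force: [-1.7, -0.2, 2.5]
grip_width: 29.8
finger_force: 30.0
```

```bash
python3 - <<'E'
from h import *
f=lambda p,z:w('top',(np.array(p)+.5)/3.5-.5+np.array([230,90]),z)[:,:2]
d=f([(147,112),(276,106),(282,240)],45); print('dish',d,(d[0]+d[2])/2,np.degrees(np.arctan2(*(d[0]-d[1])[::-1]))-90)
print('bowl',f([(509,173)],55),'ring',f([(501,178)],0))
m=f([(128,103),(298,97)],0);print('marks',m,np.degrees(np.arctan2(*(m[0]-m[1])[::-1]))-90)
E
```

```text
dish [[683.54203712  69.25953841]
 [685.67104465 -47.54019262]
 [563.45716953 -48.95131922]] [623.49960332  10.15410959] 1.0442630137935112
bowl [[ 617.06140128 -254.19941631]] ring [[ 622.24494628 -257.74216307]]
marks [[702.4469352   87.32070301]
 [703.54205631 -71.2451017 ]] 0.3957020879797568
```

Dish and bowl are well inside tolerance. Lift the bar, turn it, shift it and set it down.

Emit:
{"fn": "servo_tool", "kwargs": {
  "deltas": [
    [[0, 0, -0.007], [0, 0, 0]],
    [[0, 0, -0.008], [0, 0, 0]],
    [[0, 0, 0], [0, 0, 3]],
    [[0, 0, 0], [0, 0, 4]],
    [[0, 0, 0], [0, 0, 4.1]],
    [[-0.003, 0.008, 0], [0, 0, 0]],
    [[-0.004, 0.014, 0], [0, 0, 0]],
    [[-0.004, 0.014, 0], [0, 0, 0]],
    [[-0.004, 0.014, 0], [0, 0, 0]],
    [[0, 0.008, 0], [0, 0, 0]],
    [[0, 0, 0], [0, 0, 0]],
    [[0, 0, 0], [0, 0, 0]],
    [[0, 0, 0], [0, 0, 0]]
  ]
}}

```text
time: 22.72
tool_pos: [509.9, 6.2, 21.7]
tcp_rot: [-3.141, 0.0, 1.581]
contact_force: [-0.3, -1.1, -1.0]
grip_width: 29.6
finger_force: 30.0
```

Emit:
{"fn": "servo_tool", "kwargs": {
  "deltas": [
    [[0, 0, 0.005], [0, 0, 0]],
    [[0, 0, 0.005], [0, 0, 0]],
    [[0, 0, 0.003], [0, 0, 0]],
    [[0, 0, 0.002], [0, 0, 0]],
    [[0, 0, 0], [0, 0, 0]],
    [[0, 0, 0], [0, 0, 0]]
  ]
}}

```text
time: 23.48
tool_pos: [510.4, 6.0, 6.8]
tcp_rot: [3.142, 0.0, 1.581]
contact_force: [0.1, 0.2, 1.4]
grip_width: 29.9
finger_force: 30.0
```

Emit:
{"fn": "servo_tool", "kwargs": {
  "deltas": [
    [[0, 0, 0], [0, 0, 0]],
    [[0, 0, 0], [0, 0, 0]],
    [[0, 0, 0], [0, 0, 0]],
    [[0, 0, 0], [0, 0, 0]],
    [[0, 0, -0.02], [0, 0, 0]],
    [[0, 0, -0.03], [0, 0, 0]],
    [[0, 0, -0.04], [0, 0, 0]],
    [[0, 0, -0.04], [0, 0, 0]],
    [[0, 0, -0.02], [0, 0, 0]]
  ],
  "fingers": 0.5
}}

```text
time: 24.6
tool_pos: [511.2, 5.9, 159.0]
tcp_rot: [3.138, 0.001, 1.581]
contact_force: [0.4, 0.1, -1.4]
grip_width: 46.3
finger_force: 0.0
```

Emit:
{"fn": "servo_tool", "kwargs": {
  "deltas": [
    [[-0.0286, -0.0145, 0], [0, 0, 0]],
    [[-0.029, -0.0145, 0], [0, 0, 0]],
    [[-0.029, -0.0145, 0], [0, 0, 0]],
    [[-0.029, -0.0145, 0], [0, 0, 0]],
    [[-0.029, -0.0145, 0], [0, 0, 0]],
    [[-0.029, -0.0145, 0], [0, 0, 0]],
    [[-0.029, -0.0145, 0], [0, 0, 0]],
    [[-0.029, -0.0145, 0], [0, 0, 0]],
    [[-0.029, -0.0145, 0], [0, 0, 0]],
    [[-0.028, -0.0145, 0], [0, 0, 0]],
    [[0, 0, 0], [0, 0, 9.8]],
    [[0, 0, 0], [0, 0, 9.8]],
    [[0, 0, 0], [0, 0, 9.8]],
    [[0, 0, 0], [0, 0, 9.8]],
    [[0, 0, 0], [0, 0, 9.8]],
    [[0, 0, 0], [0, 0, 9.8]],
    [[0, 0, 0], [0, 0, 9.8]],
    [[0, 0, 0], [0, 0, 9.8]],
    [[0, 0, 0], [0, 0, 9.5]],
    [[0, 0, 0], [0, 0, 0]]
  ],
  "fingers": 0
}}

```text
time: 27.1
tool_pos: [368.2, -283.9, 156.7]
tcp_rot: [3.142, 0.0, 0.048]
contact_force: [-0.9, 0.4, 0.6]
grip_width: 0.4
finger_force: 0.0
```

```bash
python3 - <<'E'
from h import *
o=bot.get_obs();print(o['tool_pos'],o['tcp_rot'],o['grip_width'],o['time'])
t=snap('top','pics/t4.png'); s=snap('side','pics/s4.png')
r=lambda a,n:cv2.resize(cv2.cvtColor(a,cv2.COLOR_RGB2BGR),(700,n),interpolation=cv2.INTER_CUBIC)
cv2.imwrite('pics/v4.png',np.vstack([r(t[100:190,240:415],360),r(s[90:150,260:440],233)]))
E
```

```text
[ 368.24016399 -283.93636275  156.7166183 ] [3.14151157e+00 3.66284195e-05 4.81428050e-02] 0.41281625697765245 27.1
```

View pics/v4.png

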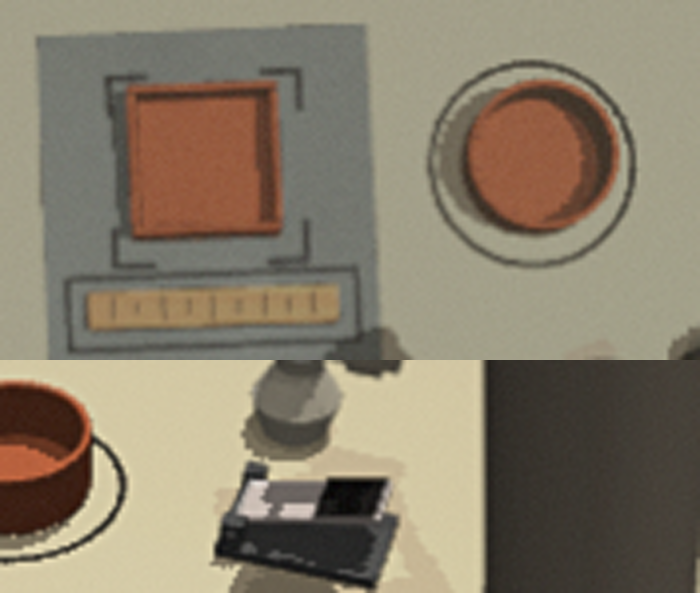

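The top half shows the bowl in the ring, the dish centred and square, and the bar inside its outline. The lower half shows the paddle up with its black pad on the robot's side. Approaching the pad.

Emit:
{"fn": "servo_tool", "kwargs": {
  "deltas": [
    [[0, 0, 0.03], [0, 0, 0]],
    [[0, 0, 0.03], [0, 0, 0]],
    [[0, 0, 0.02], [0, 0, 0]],
    [[0, 0, 0.015], [0, 0, 0]],
    [[0, 0, 0.005], [0, 0, 0]],
    [[0, 0, 0], [0, 0, 0]],
    [[0, 0, 0.003], [0, 0, 0]],
    [[0, 0, 0.003], [0, 0, 0]],
    [[0, 0, 0.003], [0, 0, 0]],
    [[0, 0, 0.003], [0, 0, 0]],
    [[0, 0, 0.003], [0, 0, 0]],
    [[0, 0, 0.003], [0, 0, 0]],
    [[0, 0, 0.003], [0, 0, 0]],
    [[0, 0, 0], [0, 0, 0]]
  ]
}}

```text
time: 28.95
tool_pos: [367.9, -284.0, 35.6]
tcp_rot: [-3.141, 0.001, 0.047]
contact_force: [-3.4, -1.9, 5.7]
grip_width: 0.5
finger_force: 3.1
```

Emit:
{"fn": "servo_tool", "kwargs": {
  "deltas": [
    [[0, 0, 0.002], [0, 0, 0]],
    [[0, 0, 0.0015], [0, 0, 0]],
    [[0, 0, 0.0015], [0, 0, 0]],
    [[0, 0, 0], [0, 0, 0]],
    [[0, 0, 0], [0, 0, 0]]
  ]
}}

```text
time: 29.58
tool_pos: [367.5, -284.0, 30.8]
tcp_rot: [-3.141, 0.001, 0.047]
contact_force: [-6.3, -1.5, 8.1]
grip_width: 0.4
finger_force: 4.1
```

Emit:
{"fn": "servo_tool", "kwargs": {
  "deltas": [
    [[0, 0, 0.001], [0, 0, 0]],
    [[0, 0, 0.001], [0, 0, 0]],
    [[0, 0, 0], [0, 0, 0]],
    [[0, 0, 0], [0, 0, 0]]
  ]
}}

```text
time: 30.08
tool_pos: [367.6, -284.2, 30.1]
tcp_rot: [3.141, 0.001, 0.047]
contact_force: [-9.4, 1.4, 23.6]
grip_width: 0.5
finger_force: 12.1
```

The force jumped to 24 N with 2 mm commanded and only 0.7 mm moved, so the paddle is on its stop. Hold briefly, then rise.

Emit:
{"fn": "servo_tool", "kwargs": {
  "deltas": [
    [[0, 0, 0], [0, 0, 0]],
    [[0, 0, 0], [0, 0, 0]],
    [[0, 0, 0], [0, 0, 0]],
    [[0, 0, -0.005], [0, 0, 0]],
    [[0, 0, -0.01], [0, 0, 0]],
    [[0, 0, -0.015], [0, 0, 0]],
    [[0, 0, -0.03], [0, 0, 0]],
    [[0, 0, -0.03], [0, 0, 0]],
    [[0, 0, -0.03], [0, 0, 0]],
    [[0, 0, -0.03], [0, 0, 0]],
    [[0, 0, 0], [0, 0, 0]],
    [[0, 0, 0], [0, 0, 0]]
  ]
}}

```text
time: 31.58
tool_pos: [368.0, -283.5, 177.8]
tcp_rot: [-3.141, 0.001, 0.047]
contact_force: [-0.9, -0.8, 0.7]
grip_width: 0.7
finger_force: 0.0
```

```bash
python3 - <<'E'
from h import *
o=bot.get_obs();print(o['tool_pos'],o['contact_force'],o['time'])
s=snap('side','pics/s5.png')
cv2.imwrite('pics/v5.png',cv2.resize(cv2.cvtColor(s[80:250,140:390],cv2.COLOR_RGB2BGR),None,fx=3,fy=3,interpolation=cv2.INTER_CUBIC))
E
```

```text
[ 367.99183096 -283.49323879  177.83820041] [-0.90681025 -0.77651844  0.68213765] 31.575
```

View pics/v5.png

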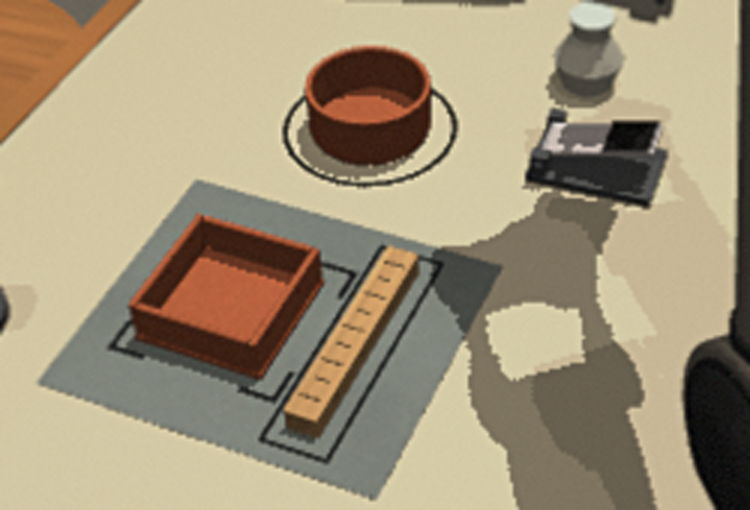

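The paddle is back up (pad near (635,135)), and the bowl, dish and bar are all in place with the arm clear.

```bash
python3 -c "
from plant import bot
print(bot.close_job())"
```

```text
the job is handed in; nothing more can be done
None
```

I handed the job in at about 32 s: the bowl is in the ring, the dish is square in the corner marks, the bar is in its outline, and the shutter was pressed to its stop last and sprang back; the verdict was not shown.

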